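Put together the tiered cake stand on the lounge table

TASK

Put the three-tier cake stand together on the round slate board, one piece at a time from the bottom up: the largest tier centred on the slate, the middle tier on its post, the smallest tier on that, and the carrying knob on top. Seat every piece fully over the post beneath so that the stand is upright, let go of it, and leave the glasses, tealights and cork where they are.

Things in the scene. Friction and masses are not known exactly. Their poses are not given: they have to be found in the camera images.
- tier_large: Largest tier: wooden disc 160 mm across, 16 mm thick, with a plain upright steel post at its centre, 34 mm in diameter, top 88 mm above the disc's underside. A round recess under the disc (44 mm wide, 8 mm deep) fits over the post of the tier beneath: 5 mm play all round, underside then 80 mm above that tier's underside. Loose, about 380 g. Origin: centre of underside, z up.
- tier_medium: Middle tier: wooden disc 125 mm across, 16 mm thick, with a plain upright steel post at its centre, 34 mm in diameter, top 88 mm above the disc's underside. A round recess under the disc (44 mm wide, 8 mm deep) fits over the post of the tier beneath: 5 mm play all round, underside then 80 mm above that tier's underside. Loose, about 280 g. Origin: centre of underside, z up.
- tier_small: Smallest tier: wooden disc 90 mm across, 16 mm thick, with a plain upright steel post at its centre, 34 mm in diameter, top 88 mm above the disc's underside. A round recess under the disc (44 mm wide, 8 mm deep) fits over the post of the tier beneath: 5 mm play all round, underside then 80 mm above that tier's underside. Loose, about 200 g. Origin: centre of underside, z up.
- top_knob: Carrying knob: steel foot 60 mm across, 16 mm high, with an upright wooden knob 32 mm in diameter, top 56 mm above the underside. The same recess under the foot (44 mm wide, 8 mm deep) fits over a tier's post, underside then 80 mm above that tier's underside. Loose, about 100 g. Origin: centre of underside, z up.
- slate: Round dark slate board, 190 mm in diameter, 10 mm thick, lying on the table; it does not move. Origin: centre of its underside (its upper face is 10 mm higher), z up.
- tealight0: Tealight in an amber glass, 40 mm in diameter, 30 mm high, loose on the table; to be left alone. Origin: centre of the underside.
- tealight1: Another tealight, the same as tealight0, to be left alone. Origin: centre of the underside.
- cork: Mushroom-shaped bottle cork standing on end, 32 mm in diameter, 45 mm high, loose; to be left alone. Origin: centre of the underside.
- flute0: Tall glass flute, foot 66 mm in diameter, 220 mm high, loose, standing beyond the other things; to be left alone. Origin: centre of the underside.
- flute1: Another flute, the same as flute0, at the left side of the work area; to be left alone. Origin: centre of the underside.

How it is judged:
By the outcome, as a careful person would: the job done as asked, in the order asked, and still so for the second after the job is handed in, with the robot touching nothing.
It also fails if it takes over 128 s, if anything falls off the work surface, if the arm or the gripper's body presses on something with over 40 N, if the wrist force passes 120 N, or if a joint passes its speed limit or range.

ROBOT

A 6-joint arm with a two-finger parallel gripper is mounted at the origin on the work surface. World frame = base frame: x ahead of the robot, y to its left, z up, the work surface at z = 0. Lengths are in m, angles in degrees, forces in N, time in s.
With the tool pointing down it reaches from about 0.35 to 0.875 m from the base axis. Payload 4.2 kg.
Tool frame: the origin (TCP) lies on the centre line of the jaws, within the pads' length; the fingertips stand 19 mm ahead of it and the grasp point (between the pads) is the TCP; z points along the fingers, y is the line along which they close (so a half turn about z gives the same grasp; the last joint's range is limited). The gripper opens to 87 mm and grips with 3 to 60 N. Pads are 19 mm wide; open, the fingers measure 117 mm over their backs; the gripper's body (75 mm by 190 mm) begins 51 mm behind the grasp point.
Start: joints at [-53.766, 22.042, 0.453, 0, -68.411, -14.817], TCP at [0.228, -0.582, 0.242] pointing down, gripper open.
Joint ranges: [-179.83, 179.83], [-69.29, 118.12], [-61.27, 80.66], [-181.25, 117.63], [-171.15, -9.14], [-177.46, 177.46]. Speed limits (degrees/s): [159.86, 159.86, 180, 180, 180, 180].

INTERFACE

Orientations are given as a 3x3 rotation matrix whose columns are the frame's x, y, z axes.
In Python, from station import sense, capture, finish_job, search_frame, masks_of gives the robot as it stands.
- The arm moves only by the tool drive_tool, never from a script. Its argument "rows" is a list of rows, each a list of 7 numbers: the opening in per cent of the stroke, from 0 (shut) to 100 (fully open), then the shift along the world's x, y, z in mm, then the turn, a rotation vector about the world's x, y, z in rad. In form: [[fingers, dx, dy, dz, wx, wy, wz], ...]. A call has 1 to 5 rows; each row shifts and turns the commanded pose from where the row before left it; what a row does not reach is not made up. A row lasts 1/12 s, in which the tool goes at most 41.7 mm and 7.16 degrees, less where a joint would pass 70% of its speed; a pose out of reach is approached as far as the arm can. A call is refused whole if a number of a shift passes 41.7 or a number of a turn 0.125, either way. A call with a gripper value outside its range is refused whole. The fingers move at their own pace and stop on an object; the grip force is fixed at half the most. Time passes only in rows, so rows that do not move let the fingers close. It gives the time, the measured TCP pose, the force, the opening and the grip force at its end, in the units of the state.
- sense(): the state, without advancing time (a new reading comes with each control period).
- capture(name): name is "scene" or "top" or "wrist"; returns a dict with "frame" (400x640x3 uint8, red, green, blue), "z_map" (400x640 float32, m along the optical axis (not along the pixel's ray), 0 where there is no reading), "fx", "fy", "cx", "cy" (pixels), "distortion" ([k1, k2, p1, p2, k3] as OpenCV has them; the pictures are not rectified), "R" (3x3) and "t" (3): a world point X has camera coordinates R X + t; the wrist camera has in their place "T_tool_cam" (4x4, takes a point from camera to tool coordinates, whose origin is the TCP and whose axes are the flange's). Camera axes: x right, y down, z forward; pixel columns grow to the right and rows downward; lengths in m; the calibration is good to about 2 mm. A picture is of the moment at which its call begins: read the wrist's pose just before it.
- finish_job(): hands the job in; it is judged then, once.
Trained networks look in a picture, given as the dict that the camera call returned (one of the last four; its "shot" number tells which), for a name from the list of things; names that differ only in an ending like _2 or _b are one class to them, and where a whole thing is asked for, a point or a joint stands for the part that bears it (a point fixed in the world has none). Each returns a list of dicts, best first, with "p" (0 to 1); they miss things now and then, are a little off and sometimes report something else, mostly with a low value. They report only what shows in the picture. A call takes as long as a camera call.
- search_frame(label, picture): "xy" ([column, row] in pixels, amid what is visible of it).
- masks_of(label, picture): "region" (400x640 bool, what is visible of it) and "xy" ([column, row] in pixels, amid what is visible of it).
The state is a dict: "time_s": time; "joints": joint angles; "joint_velocities": joint speeds; "effort": joint torques, N m; "tcp_pos": TCP position; "ee_rot": TCP orientation; "wrist_force": force on the tool from outside, world axes, zero at the start; "moment": the same for the moment, N m; "gripper_width": opening from 0.0 (shut) to 1.0 (fully open); "gripper_force": force on a finger pad.
Only numpy, scipy, OpenCV 4.12 (cv2) and the standard library are available. Lean on these libraries where they do the work, as an engineer would, in place of code of your own. Each camera call takes 0.05 s, during which the arm holds its last target. There are 200 camera calls.

## Working session

There is one attempt and no reset: what is moved stays moved. The work goes in short steps, Python scripts to look and compute and a tool call to move; the robot and the scene stay as the last step left them, time stands still between calls to the robot, and variables do not carry over. Pictures are saved under pics/ and viewed, at most 14 in all, crops included, and the job is handed in when it is done.

Besides the shell and the picture viewer there is one more tool, called after "Call:" as name([rows], argument=value, ...), one row to a line, values as JSON. drive_tool: Moves the arm, as the interface text tells. Its arguments: {"type":"object","properties":{"rows":{"type":"array"}},"required":["rows"]}

```bash
mkdir -p pics; ls
cat > h.py <<'E'
import numpy as np,cv2
from station import sense,capture,finish_job,search_frame,masks_of
def pose(c,s=None):
    if 'R' in c: return np.array(c['R']),np.array(c['t'])
    T=np.eye(4);T[:3,:3]=s['ee_rot'];T[:3,3]=s['tcp_pos'];M=np.linalg.inv(T@np.array(c['T_tool_cam']));return M[:3,:3],M[:3,3]
def cloud(c,m,s=None):
    R,t=pose(c,s);v,u=np.nonzero(m&(c['z_map']>0));z=c['z_map'][v,u]
    K=np.array([[c['fx'],0,c['cx']],[0,c['fy'],c['cy']],[0,0,1.]])
    n=cv2.undistortPoints(np.c_[u,v].astype(float)[:,None],K,np.array(c['distortion']))[:,0]
    return (np.c_[n*z[:,None],z]-t)@R
def save(c,n): cv2.imwrite('pics/'+n,c['frame'][:,:,::-1])
L=['tier_large','tier_medium','tier_small','top_knob','slate','tealight0','cork','flute0']
E
cat > a.py <<'E'
from h import *
s=sense();print(s)
for n in ['top','scene']:
    c=capture(n);save(c,n+'0.png')
    print(n,-np.array(c['R']).T@c['t'])
    for l in L:
        for d in masks_of(l,c)[:3]:
            if d['p']<.2: continue
            P=cloud(c,d['region']);q=np.percentile(P,[1,50,99],axis=0) if len(P) else 0
            out=''
            if len(P):
                zs=P[:,2];top=P[zs>np.percentile(zs,97)-.004]
                out=f"topc {cv2.minEnclosingCircle(top[:,:2].astype(np.float32))}"
            print(l,round(d['p'],2),np.round(d['xy']),np.round(q,3).tolist(),out)
E
python3 a.py
```

```text
pics
{'time_s': 0.0, 'joints': array([-5.37632131e+01,  2.20909742e+01,  3.77333378e-01, -2.87306357e-02,
       -6.84126816e+01, -1.48143894e+01]), 'joint_velocities': array([-0.05416931,  0.05227945,  0.01124259, -0.03168492, -0.00418165,
        0.06880482]), 'effort': array([-2.20521870e-04, -3.90658951e+01,  1.87405980e+01,  4.21997845e+00,
        1.09499742e-02, -1.96539299e-04]), 'tcp_pos': array([ 0.22805077, -0.58127829,  0.2404413 ]), 'ee_rot': array([[-9.30980613e-01, -3.65067443e-01, -9.27162825e-04],
       [-3.65068603e-01,  9.30978355e-01,  2.05389126e-03],
       [ 1.13359692e-04,  2.25061098e-03, -9.99997461e-01]]), 'wrist_force': array([0.22401458, 1.3184407 , 0.64278247]), 'moment': array([0.0196233 , 0.01638628, 0.0007264 ]), 'gripper_force': 0.0, 'gripper_width': 0.9996337395870607}
top [0.47823804 0.04799736 1.13160375]
tier_large 0.93 [434. 258.] [[0.383, -0.374, 0.006], [0.458, -0.293, 0.016], [0.531, -0.223, 0.089]] topc ((0.455917090177536, -0.30029621720314026), 0.017004918307065964)
tier_small 0.73 [335. 257.] [[0.403, -0.056, -0.002], [0.447, -0.012, 0.0
[... 2622 characters left out ...]
 -0.15038898587226868), 0.020949233323335648)
cork 0.7 [388. 214.] [[0.497, 0.139, 0.002], [0.514, 0.156, 0.04], [0.523, 0.168, 0.046]] topc ((0.5091105103492737, 0.15427972376346588), 0.01363114919513464)
flute0 0.89 [238. 204.] [[0.75, -0.129, -0.001], [0.783, -0.001, 0.163], [0.809, 0.018, 0.221]] topc ((0.7800381779670715, -0.012481069192290306), 0.024217713624238968)
flute0 0.57 [444. 301.] [[0.585, 0.338, 0.001], [0.624, 0.367, 0.173], [0.643, 0.394, 0.221]] topc ((0.6142105460166931, 0.3657769560813904), 0.023898284882307053)
flute0 0.39 [388. 212.] [[0.497, 0.14, 0.002], [0.514, 0.156, 0.04], [0.523, 0.168, 0.046]] topc ((0.5091105103492737, 0.15427972376346588), 0.01363114919513464)
```

View pics/top0.png

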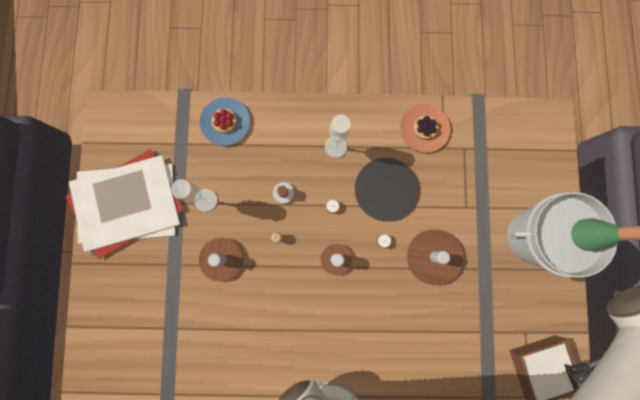

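View pics/scene0.png

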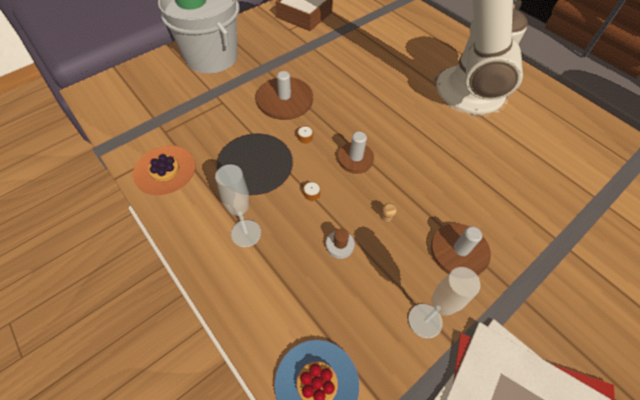

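The top and scene views agree: every piece is upright, and the slate is clear at about (388,188) in the top view. Large is at (434,258), medium at (222,260), small at (335,257) and the knob at (284,194). I'll go above the large tier.

Call:
drive_tool([
  [100,23,28,0,0,0,0],
  [100,23,28,0,0,0,0],
  [100,23,28,0,0,0,0],
  [100,23,28,0,0,0,0],
  [100,23,28,0,0,0,0],
])

```text
time_s: 1.32
tcp_pos: [0.3439, -0.4405, 0.2417]
ee_rot: [[-0.931, -0.365, 0.0], [-0.365, 0.931, -0.0], [-0.0, -0.0, -1.0]]
wrist_force: [1.3, -0.4, -0.1]
gripper_width: 0.996
gripper_force: 0.0
```

Call:
drive_tool([
  [100,23,28,0,0,0,0],
  [100,23,28,0,0,0,0],
  [100,23,28,0,0,0,0],
  [100,23,28,0,0,0,0],
  [100,22,28,0,0,0,0],
])

```text
time_s: 1.73
tcp_pos: [0.4583, -0.3003, 0.2419]
ee_rot: [[-0.931, -0.365, 0.001], [-0.365, 0.931, -0.0], [-0.001, -0.001, -1.0]]
wrist_force: [0.4, -0.2, 0.2]
gripper_width: 1.001
gripper_force: 0.0
```

Call:
drive_tool([
  [100,0,0,0,0,0,0],
  [100,0,0,0,0,0,0],
  [100,0,0,0,0,0,0],
])

```text
time_s: 1.98
tcp_pos: [0.4572, -0.3017, 0.2416]
ee_rot: [[-0.931, -0.366, -0.0], [-0.366, 0.931, -0.0], [0.0, 0.0, -1.0]]
wrist_force: [-0.6, -0.6, -0.2]
gripper_width: 1.003
gripper_force: 0.0
```

```bash
cat > w.py <<'E'
import sys
from h import *
# w.py label picname : wrist look; post top centre relative to TCP
s=sense();c=capture('wrist')
if len(sys.argv)>2: save(c,sys.argv[2])
p=s['tcp_pos'];print('tcp',np.round(p*1000,1),'f',np.round(s['wrist_force'],1),'t',round(s['time_s'],2),'w',round(s['gripper_width'],3))
for l in sys.argv[1].split(','):
    for d in masks_of(l,c)[:2]:
        P=cloud(c,d['region'],s)
        if d['p']<.3 or len(P)<20: continue
        zt=np.percentile(P[:,2],99.5);T=P[abs(P[:,2]-zt)<.005]
        for nm,Q in (('all',P),('top',T)):
            (x,y),r=cv2.minEnclosingCircle(Q[:,:2].astype(np.float32))
            print(l,round(d['p'],2),np.round(d['xy']),nm,'c',np.round([x*1e3,y*1e3],1),'med',np.round(np.median(Q,0)*1e3,1),'r',round(r*1e3,1),'ztop',round(zt*1e3,1),'n',len(Q),'d',np.round([(x-p[0])*1e3,(y-p[1])*1e3],1))
E
python3 w.py tier_large,slate w1.png
```

```text
tcp [ 457.2 -301.7  241.6] f [-0.6 -0.6 -0.2] t 1.98 w 1.003
tier_large 0.56 [324. 163.] all c [ 461.4 -300.1] med [ 449.6 -305.2   15.4] r 84.5 ztop 88.2 n 15795 d [4.2 1.6]
tier_large 0.56 [324. 163.] top c [ 456.9 -301.9] med [ 455.8 -302.1   87.1] r 17.0 ztop 88.2 n 1022 d [-0.3 -0.2]
slate 0.91 [362. 327.] all c [ 546.8 -206. ] med [ 633.5 -176.7    9.6] r 147.8 ztop 11.6 n 4046 d [89.6 95.7]
slate 0.91 [362. 327.] top c [ 647.  -165.9] med [ 634.  -175.6    9.7] r 92.8 ztop 11.6 n 3988 d [189.8 135.8]
```

View pics/w1.png

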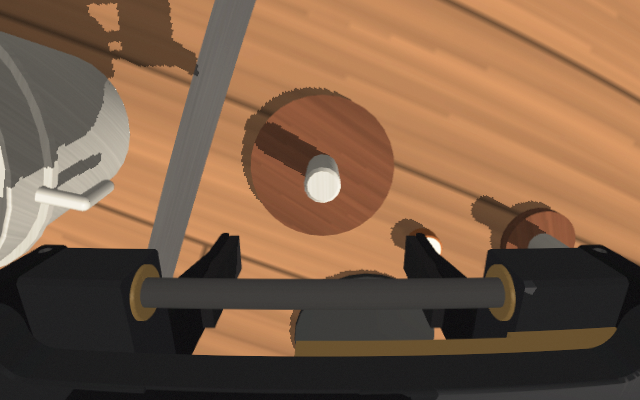

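Above the large tier, the post at (323,185) lies within 1 mm of the TCP. Descending to grip it.

Call:
drive_tool([
  [100,0,0,-40,0,0,0],
  [100,0,0,-40,0,0,0],
  [100,0,0,-40,0,0,0],
  [100,0,0,-30,0,0,0],
  [100,0,0,-20,0,0,0],
])

```text
time_s: 2.55
tcp_pos: [0.4546, -0.3021, 0.0683]
ee_rot: [[-0.932, -0.363, -0.005], [-0.363, 0.932, 0.002], [0.004, 0.003, -1.0]]
wrist_force: [-0.3, -0.9, 0.6]
gripper_width: 0.998
gripper_force: 0.0
```

Call:
drive_tool([
  [25,0,0,0,0,0,0],
  [0,0,0,0,0,0,0],
  [0,0,0,0,0,0,0],
  [0,0,0,0,0,0,0],
  [0,0,0,0,0,0,0],
])

```text
time_s: 2.97
tcp_pos: [0.4583, -0.3024, 0.0734]
ee_rot: [[-0.931, -0.365, 0.004], [-0.365, 0.931, -0.001], [-0.003, -0.002, -1.0]]
wrist_force: [-0.7, -0.1, -0.5]
gripper_width: 0.708
gripper_force: 0.0
```

Call:
drive_tool([
  [0,0,0,0,0,0,0],
  [0,0,0,0,0,0,0],
  [0,0,0,0,0,0,0],
  [0,0,0,0,0,0,0],
  [0,0,0,0,0,0,0],
])

```text
time_s: 3.38
tcp_pos: [0.4574, -0.3018, 0.0718]
ee_rot: [[-0.931, -0.365, 0.0], [-0.365, 0.931, -0.0], [-0.0, -0.0, -1.0]]
wrist_force: [-0.6, 0.0, 2.1]
gripper_width: 0.377
gripper_force: 30.0
```

Call:
drive_tool([
  [0,0,0,5,0,0,0],
  [0,0,0,15,0,0,0],
  [0,0,0,25,0,0,0],
  [0,0,0,25,0,0,0],
  [0,0,0,30,0,0,0],
])

```text
time_s: 3.8
tcp_pos: [0.4554, -0.3009, 0.1704]
ee_rot: [[-0.931, -0.364, -0.005], [-0.364, 0.931, 0.003], [0.004, 0.005, -1.0]]
wrist_force: [0.3, -0.5, -4.8]
gripper_width: 0.386
gripper_force: 30.0
```

Call:
drive_tool([
  [0,12,9,0,0,0,0],
  [0,22,16,0,0,0,0],
  [0,24,17,0,0,0,0],
  [0,24,17,0,0,0,0],
  [0,24,17,0,0,0,0],
])

```text
time_s: 4.22
tcp_pos: [0.5632, -0.2242, 0.1698]
ee_rot: [[-0.931, -0.364, -0.003], [-0.364, 0.931, 0.002], [0.002, 0.003, -1.0]]
wrist_force: [1.0, -0.6, -4.5]
gripper_width: 0.382
gripper_force: 30.0
```

Call:
drive_tool([
  [0,24,17,0,0,0,0],
  [0,24,17,0,0,0,0],
  [0,20,14,0,0,0,0],
  [0,15,11,0,0,0,0],
  [0,6,4,0,0,0,0],
])

```text
time_s: 4.63
tcp_pos: [0.6536, -0.1602, 0.1688]
ee_rot: [[-0.93, -0.367, -0.003], [-0.367, 0.93, 0.001], [0.002, 0.002, -1.0]]
wrist_force: [0.2, -0.3, -4.9]
gripper_width: 0.379
gripper_force: 30.0
```

Call:
drive_tool([
  [0,0,0,0,0,0,0],
  [0,0,0,0,0,0,0],
  [0,0,0,0,0,0,0],
])

```text
time_s: 4.88
tcp_pos: [0.6509, -0.1632, 0.1707]
ee_rot: [[-0.931, -0.364, -0.002], [-0.364, 0.931, 0.0], [0.002, 0.001, -1.0]]
wrist_force: [-0.9, -0.8, -4.7]
gripper_width: 0.377
gripper_force: 30.0
```

```bash
cat > t.py <<'E'
import sys
from h import *
c=capture('top');save(c,sys.argv[1]);s=sense();print(np.round(s['tcp_pos']*1e3,1),s['time_s'],s['wrist_force'])
for l in sys.argv[2].split(','):
    d=masks_of(l,c)[:1]
    for d in d:
        P=cloud(c,d['region']);print(l,d['p'],d['xy'],len(P))
        if l=='slate':
            # fit circle to hull points at slate height
            Q=P[abs(P[:,2]-.01)<.006][:,:2]
            from scipy.optimize import least_squares
            a=np.degrees(np.arctan2(Q[:,1]+.162,Q[:,0]-.652)).astype(int)//6
            rr=np.hypot(Q[:,0]-.652,Q[:,1]+.162);E=np.array([Q[a==k][np.argmax(rr[a==k])] for k in set(a) if rr[a==k].max()>.085])
            f=least_squares(lambda v:np.hypot(E[:,0]-v[0],E[:,1]-v[1])-v[2],[.652,-.162,.095],loss='soft_l1',f_scale=.002);print('slate fit',f.x*1e3,len(E))
        else:
            h=np.percentile(P[:,2],99)
            for lo,hi in ((h-.004,h+.004),(h-.08,h-.066)):
                Q=P[(P[:,2]>lo)&(P[:,2]<hi)][:,:2].astype(np.float32)
                if len(Q)>5: print(h,cv2.minEnclosingCircle(Q),len(Q))
E
python3 t.py top1.png tier_large,slate
```

```text
[ 651.  -163.5  171.1] 4.9333 [-0.30921035 -0.42894922 -3.7474035 ]
tier_large 0.9 [401.8, 200.9] 796
0.2375888199842842 ((0.6106902360916138, -0.16196313500404358), 0.03534923493862152) 12
slate 0.7 [383.9, 216.7] 273
slate fit [ 649.40946434 -161.27777757   91.41232568] 13
```

Call:
drive_tool([
  [0,0,1,-20,0,0,0],
  [0,0,0,-25,0,0,0],
  [0,0,0,-20,0,0,0],
  [0,0,0,-13,0,0,0],
  [0,0,0,-6,0,0,0],
])

```text
time_s: 5.45
tcp_pos: [0.6502, -0.1622, 0.0852]
ee_rot: [[-0.931, -0.364, -0.004], [-0.364, 0.931, 0.001], [0.004, 0.002, -1.0]]
wrist_force: [-0.5, -0.8, -4.7]
gripper_width: 0.382
gripper_force: 30.0
```

Call:
drive_tool([
  [0,0,0,0,0,0,0],
  [0,0,0,-2,0,0,0],
  [0,0,0,-2,0,0,0],
  [0,0,0,-1,0,0,0],
  [0,0,0,0,0,0,0],
])

```text
time_s: 5.87
tcp_pos: [0.6525, -0.1618, 0.0833]
ee_rot: [[-0.931, -0.365, 0.001], [-0.365, 0.931, 0.0], [-0.001, -0.0, -1.0]]
wrist_force: [-0.0, 0.5, -4.7]
gripper_width: 0.379
gripper_force: 30.0
```

Call:
drive_tool([
  [0,0,0,0,0,0,0],
  [0,0,0,0,0,0,0],
])

```text
time_s: 6.03
tcp_pos: [0.6525, -0.1618, 0.0831]
ee_rot: [[-0.931, -0.365, 0.001], [-0.365, 0.931, -0.0], [-0.001, -0.0, -1.0]]
wrist_force: [-0.4, 0.3, -4.7]
gripper_width: 0.384
gripper_force: 30.0
```

Still hanging at about 1 mm. I'll touch down, release, rise and look.

Call:
drive_tool([
  [0,0,0,-1,0,0,0],
  [0,0,0,-1,0,0,0],
  [0,0,0,0,0,0,0],
  [0,0,0,0,0,0,0],
])

```text
time_s: 6.37
tcp_pos: [0.6524, -0.1619, 0.0818]
ee_rot: [[-0.931, -0.366, 0.001], [-0.366, 0.931, -0.0], [-0.001, -0.001, -1.0]]
wrist_force: [-3.0, 1.0, 2.7]
gripper_width: 0.385
gripper_force: 30.0
```

Call:
drive_tool([
  [60,0,0,0,0,0,0],
  [100,0,0,0,0,0,0],
  [100,0,0,0,0,0,0],
  [100,0,0,0,0,0,0],
  [100,0,0,0,0,0,0],
])

```text
time_s: 6.78
tcp_pos: [0.6525, -0.1618, 0.0804]
ee_rot: [[-0.931, -0.365, 0.0], [-0.365, 0.931, -0.0], [-0.0, -0.0, -1.0]]
wrist_force: [-0.7, 0.6, 0.0]
gripper_width: 0.677
gripper_force: 0.0
```

Call:
drive_tool([
  [100,0,0,15,0,0,0],
  [100,0,0,35,0,0,0],
  [100,0,0,40,0,0,0],
  [100,0,0,40,0,0,0],
  [100,0,0,40,0,0,0],
])

```text
time_s: 7.2
tcp_pos: [0.652, -0.1618, 0.2523]
ee_rot: [[-0.931, -0.365, -0.0], [-0.365, 0.931, -0.0], [0.0, -0.0, -1.0]]
wrist_force: [1.9, -0.6, 0.3]
gripper_width: 0.978
gripper_force: 0.0
```

Call:
drive_tool([
  [100,0,0,0,0,0,0],
  [100,0,0,0,0,0,0],
  [100,0,0,0,0,0,0],
])

```text
time_s: 7.45
tcp_pos: [0.6519, -0.1616, 0.2501]
ee_rot: [[-0.931, -0.365, -0.0], [-0.365, 0.931, 0.001], [0.0, 0.001, -1.0]]
wrist_force: [0.1, 0.3, -1.5]
gripper_width: 0.996
gripper_force: 0.0
```

```bash
python3 w.py tier_large w2.png
```

```text
tcp [ 651.9 -161.6  250.1] f [ 0.1  0.3 -1.5] t 7.45 w 0.996
tier_large 0.57 [327. 162.] all c [ 655.4 -160.3] med [ 644.5 -165.5   25.4] r 83.8 ztop 98.3 n 15730 d [3.5 1.4]
tier_large 0.57 [327. 162.] top c [ 651.8 -162.2] med [ 650.8 -162.2   97.2] r 17.1 ztop 98.3 n 1024 d [-0.1 -0.6]
```

View pics/w2.png

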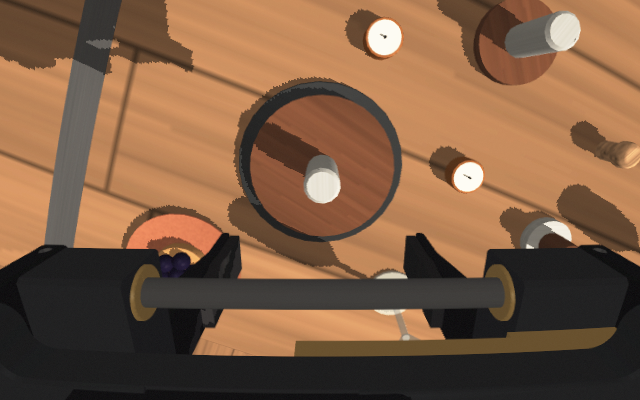

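The large tier stands on the slate with its post at (322,185), but the dark ring looks wider at the top. I'll check the centring with numbers.

```bash
cat > c.py <<'E'
from h import *
from scipy.optimize import least_squares
def fit(E,r0):
    f=least_squares(lambda v:np.hypot(E[:,0]-v[0],E[:,1]-v[1])-v[2],[*E.mean(0),r0],loss='soft_l1',f_scale=.001);return np.round(f.x*1e3,1),round(float(np.std(f.fun)*1e3),2)
for n in ('wrist','top'):
    s=sense();c=capture(n)
    dm=masks_of('tier_large',c)[0]['region'];sl=masks_of('slate',c)
    P=cloud(c,np.ones(dm.shape,bool),s);
    v,u=np.nonzero(c['z_map']>0);g=c['frame'][v,u].astype(int)
    X=P[:,:2]-[.652,-.162];r=np.hypot(*X.T);a=(np.degrees(np.arctan2(X[:,1],X[:,0]))//5).astype(int)
    ds=(abs(P[:,2]-.026)<.004)&dm[v,u]&(r<.09)
    dark=(g.max(1)<75)&(r<.105)&(abs(P[:,2]-.01)<.005)
    if sl: dark=sl[0]['region'][v,u]&(abs(P[:,2]-.01)<.005)
    for nm,m,lo in(('disc',ds,.07),('slate',dark,.085)):
        E=np.array([P[m&(a==k)][np.argmax(r[m&(a==k)]),:2] for k in set(a[m]) if r[m&(a==k)].max()>lo])
        print(n,nm,fit(E,.09),len(E),'p',sl[0]['p'] if sl else None)
E
python3 c.py
```

```text
wrist disc (array([ 652.1, -161.9,   79.6]), 0.34) 72 p 0.93
wrist slate (array([ 653. , -163.7,   94.2]), 0.48) 72 p 0.93
top disc (array([ 649.7, -160.7,   77.5]), 1.45) 33 p 0.5
top slate (array([ 652.8, -160.2,   94.8]), 0.86) 25 p 0.5
```

The centring is within 2 mm. Next, the middle tier.

Call:
drive_tool([
  [100,-15,34,0,0,0,0],
  [100,-15,34,0,0,0,0],
  [100,-15,34,0,0,0,0],
  [100,-15,34,0,0,0,0],
  [100,-15,34,0,0,0,0],
])

```text
time_s: 8.27
tcp_pos: [0.5763, 0.0094, 0.2505]
ee_rot: [[-0.931, -0.365, -0.0], [-0.365, 0.931, -0.0], [0.0, -0.0, -1.0]]
wrist_force: [0.6, 0.0, -0.1]
gripper_width: 1.003
gripper_force: 0.0
```

Call:
drive_tool([
  [100,-15,34,0,0,0,0],
  [100,-15,34,0,0,0,0],
  [100,-15,34,0,0,0,0],
  [100,-15,34,0,0,0,0],
  [100,-15,34,0,0,0,0],
])

```text
time_s: 8.68
tcp_pos: [0.5012, 0.1796, 0.2508]
ee_rot: [[-0.931, -0.365, 0.0], [-0.365, 0.931, 0.0], [-0.0, -0.0, -1.0]]
wrist_force: [0.7, -0.0, 0.3]
gripper_width: 1.0
gripper_force: 0.0
```

Call:
drive_tool([
  [100,-14,34,0,0,0,0],
  [100,-14,34,0,0,0,0],
  [100,-14,34,0,0,0,0],
  [100,-14,34,0,0,0,0],
  [100,0,0,0,0,0,0],
])

```text
time_s: 9.1
tcp_pos: [0.4446, 0.319, 0.2504]
ee_rot: [[-0.929, -0.37, 0.001], [-0.37, 0.929, 0.002], [-0.001, 0.001, -1.0]]
wrist_force: [-0.3, 0.5, 0.4]
gripper_width: 1.004
gripper_force: 0.0
```

Call:
drive_tool([
  [100,0,0,0,0,0,0],
  [100,0,0,0,0,0,0],
])

```text
time_s: 9.27
tcp_pos: [0.4461, 0.3141, 0.2504]
ee_rot: [[-0.931, -0.366, -0.0], [-0.366, 0.931, -0.001], [0.0, -0.0, -1.0]]
wrist_force: [-0.0, 0.4, -0.7]
gripper_width: 1.002
gripper_force: 0.0
```

```bash
python3 w.py tier_medium w3.png
```

```text
tcp [446.1 314.1 250.4] f [-0.   0.4 -0.7] t 9.27 w 1.002
tier_medium 0.86 [320. 165.] all c [445.1 314.7] med [435.5 309.4  15.5] r 66.4 ztop 88.4 n 9401 d [-1.   0.6]
tier_medium 0.86 [320. 165.] top c [442.3 312.8] med [441.5 312.5  87.1] r 17.1 ztop 88.4 n 962 d [-3.8 -1.3]
```

Call:
drive_tool([
  [100,-4,-1,-40,0,0,0],
  [100,0,0,-40,0,0,0],
  [100,0,0,-40,0,0,0],
  [100,0,0,-38,0,0,0],
  [100,0,0,-20,0,0,0],
])

```text
time_s: 9.78
tcp_pos: [0.441, 0.3099, 0.0686]
ee_rot: [[-0.932, -0.362, -0.005], [-0.362, 0.932, -0.005], [0.006, -0.003, -1.0]]
wrist_force: [-0.7, -0.2, -0.6]
gripper_width: 0.998
gripper_force: 0.0
```

Call:
drive_tool([
  [25,0,0,0,0,0,0],
  [0,0,0,0,0,0,0],
  [0,0,0,0,0,0,0],
  [0,0,0,0,0,0,0],
  [0,0,0,0,0,0,0],
])

```text
time_s: 10.2
tcp_pos: [0.4432, 0.314, 0.0746]
ee_rot: [[-0.931, -0.365, 0.003], [-0.365, 0.931, 0.003], [-0.004, 0.002, -1.0]]
wrist_force: [-0.4, -0.3, -0.0]
gripper_width: 0.704
gripper_force: 0.0
```

Call:
drive_tool([
  [0,0,0,0,0,0,0],
  [0,0,0,0,0,0,0],
  [0,0,0,0,0,0,0],
  [0,0,0,0,0,0,0],
  [0,0,0,0,0,0,0],
])

```text
time_s: 10.62
tcp_pos: [0.4423, 0.3132, 0.0728]
ee_rot: [[-0.931, -0.366, 0.0], [-0.366, 0.931, -0.0], [-0.0, -0.0, -1.0]]
wrist_force: [0.0, -0.1, 1.9]
gripper_width: 0.381
gripper_force: 30.0
```

Call:
drive_tool([
  [0,0,0,10,0,0,0],
  [0,0,0,30,0,0,0],
  [0,0,0,40,0,0,0],
  [0,0,0,40,0,0,0],
  [0,0,0,30,0,0,0],
])

```text
time_s: 11.03
tcp_pos: [0.4425, 0.3134, 0.2261]
ee_rot: [[-0.931, -0.365, 0.002], [-0.365, 0.931, 0.002], [-0.003, 0.001, -1.0]]
wrist_force: [0.5, 1.7, -2.2]
gripper_width: 0.38
gripper_force: 30.0
```

Call:
drive_tool([
  [0,0,0,0,0,0,0],
  [0,0,0,0,0,0,0],
])

```text
time_s: 11.2
tcp_pos: [0.4424, 0.3137, 0.2246]
ee_rot: [[-0.931, -0.365, 0.002], [-0.365, 0.931, 0.004], [-0.003, 0.003, -1.0]]
wrist_force: [-0.9, -0.7, -3.6]
gripper_width: 0.382
gripper_force: 30.0
```

Call:
drive_tool([
  [0,7,-16,0,0,0,0],
  [0,12,-26,0,0,0,0],
  [0,15,-34,0,0,0,0],
  [0,15,-34,0,0,0,0],
  [0,15,-34,0,0,0,0],
])

```text
time_s: 11.62
tcp_pos: [0.5051, 0.1673, 0.2203]
ee_rot: [[-0.931, -0.366, -0.005], [-0.366, 0.931, -0.002], [0.005, -0.0, -1.0]]
wrist_force: [1.3, 1.1, -1.8]
gripper_width: 0.381
gripper_force: 30.0
```

Call:
drive_tool([
  [0,15,-34,0,0,0,0],
  [0,15,-34,0,0,0,0],
  [0,15,-34,0,0,0,0],
  [0,15,-34,0,0,0,0],
  [0,15,-34,0,0,0,0],
])

```text
time_s: 12.03
tcp_pos: [0.5802, -0.0027, 0.2201]
ee_rot: [[-0.931, -0.365, -0.005], [-0.365, 0.931, -0.0], [0.005, 0.002, -1.0]]
wrist_force: [1.0, 0.7, -2.8]
gripper_width: 0.38
gripper_force: 30.0
```

Call:
drive_tool([
  [0,15,-34,0,0,0,0],
  [0,15,-34,0,0,0,0],
  [0,15,-34,0,0,0,0],
  [0,13,-30,0,0,0,0],
  [0,9,-20,0,0,0,0],
])

```text
time_s: 12.45
tcp_pos: [0.6476, -0.1556, 0.2192]
ee_rot: [[-0.932, -0.363, -0.006], [-0.363, 0.932, 0.0], [0.005, 0.002, -1.0]]
wrist_force: [-0.2, -0.5, -2.3]
gripper_width: 0.381
gripper_force: 30.0
```

Call:
drive_tool([
  [0,4,-10,0,0,0,0],
  [0,0,0,0,0,0,0],
  [0,0,0,0,0,0,0],
  [0,0,0,0,0,0,0],
  [0,0,0,0,0,0,0],
])

```text
time_s: 12.87
tcp_pos: [0.6518, -0.1614, 0.2223]
ee_rot: [[-0.93, -0.367, -0.001], [-0.367, 0.93, 0.0], [0.001, 0.001, -1.0]]
wrist_force: [-0.5, 0.3, -2.7]
gripper_width: 0.383
gripper_force: 30.0
```

```bash
python3 -c "
from h import *
s=sense();print(np.round(s['tcp_pos']*1e3,1),s['time_s'],s['wrist_force']);c=capture('scene');save(c,'s2.png')"
```

```text
[ 651.8 -161.4  222.3] 12.8667 [-0.5246334   0.32873187 -2.65089362]
```

View pics/s2.png

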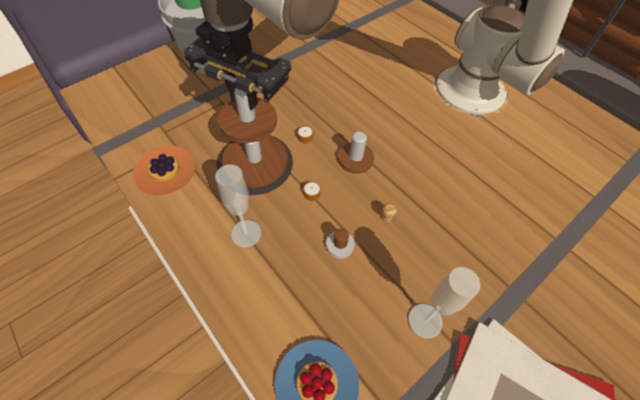

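The middle tier hangs upright over the large tier's post, at (247,120) above (255,150) in the picture. Lowering it now.

Call:
drive_tool([
  [0,0,0,-12,0,0,0],
  [0,0,0,-15,0,0,0],
  [0,0,0,-12,0,0,0],
  [0,0,0,-10,0,0,0],
  [0,0,0,-6,0,0,0],
])

```text
time_s: 13.33
tcp_pos: [0.6516, -0.1619, 0.1664]
ee_rot: [[-0.931, -0.366, -0.002], [-0.366, 0.931, 0.0], [0.001, 0.001, -1.0]]
wrist_force: [-0.4, 0.1, -2.1]
gripper_width: 0.384
gripper_force: 30.0
```

Call:
drive_tool([
  [0,0,0,-1,0,0,0],
  [0,0,0,-1,0,0,0],
  [0,0,0,-1,0,0,0],
  [0,0,0,0,0,0,0],
  [0,0,0,0,0,0,0],
])

```text
time_s: 13.75
tcp_pos: [0.6526, -0.1629, 0.1652]
ee_rot: [[-0.931, -0.365, 0.001], [-0.365, 0.931, -0.0], [-0.001, -0.001, -1.0]]
wrist_force: [-0.3, 0.1, -1.5]
gripper_width: 0.386
gripper_force: 30.0
```

Call:
drive_tool([
  [0,0,0,-1,0,0,0],
  [0,0,0,-1,0,0,0],
  [0,0,0,0,0,0,0],
  [0,0,0,0,0,0,0],
])

```text
time_s: 14.08
tcp_pos: [0.6525, -0.1629, 0.1629]
ee_rot: [[-0.931, -0.365, 0.001], [-0.365, 0.931, -0.0], [-0.001, -0.0, -1.0]]
wrist_force: [0.6, 0.4, -0.6]
gripper_width: 0.383
gripper_force: 30.0
```

Call:
drive_tool([
  [0,0,0,-1,0,0,0],
  [0,0,0,0,0,0,0],
  [0,0,0,0,0,0,0],
])

```text
time_s: 14.33
tcp_pos: [0.6526, -0.1629, 0.1629]
ee_rot: [[-0.931, -0.366, 0.001], [-0.366, 0.931, -0.0], [-0.001, -0.001, -1.0]]
wrist_force: [-1.8, 1.1, 5.0]
gripper_width: 0.378
gripper_force: 30.0
```

Call:
drive_tool([
  [60,0,0,0,0,0,0],
  [100,0,0,0,0,0,0],
  [100,0,0,0,0,0,0],
  [100,0,0,0,0,0,0],
  [100,0,0,0,0,0,0],
])

```text
time_s: 14.75
tcp_pos: [0.6521, -0.1628, 0.161]
ee_rot: [[-0.931, -0.365, -0.001], [-0.365, 0.931, 0.0], [0.001, 0.0, -1.0]]
wrist_force: [0.4, 0.4, -0.2]
gripper_width: 0.674
gripper_force: 0.0
```

Call:
drive_tool([
  [100,0,0,15,0,0,0],
  [100,0,0,35,0,0,0],
  [100,0,0,40,0,0,0],
  [100,0,0,40,0,0,0],
  [100,0,0,30,0,0,0],
])

```text
time_s: 15.17
tcp_pos: [0.6527, -0.1632, 0.3255]
ee_rot: [[-0.931, -0.365, 0.004], [-0.365, 0.931, -0.001], [-0.003, -0.003, -1.0]]
wrist_force: [0.4, -1.1, 1.2]
gripper_width: 0.983
gripper_force: 0.0
```

Call:
drive_tool([
  [100,0,0,0,0,0,0],
  [100,0,0,0,0,0,0],
  [100,0,0,0,0,0,0],
])

```text
time_s: 15.42
tcp_pos: [0.6519, -0.1626, 0.3206]
ee_rot: [[-0.931, -0.365, -0.001], [-0.365, 0.931, 0.001], [0.001, 0.001, -1.0]]
wrist_force: [-0.3, 0.2, -0.7]
gripper_width: 1.0
gripper_force: 0.0
```

```bash
python3 w.py tier_medium,tier_large w4.png
```

```text
tcp [ 651.9 -162.6  320.6] f [-0.3  0.2 -0.7] t 15.42 w 1.0
tier_medium 0.66 [320. 172.] all c [ 672.1 -153.5] med [ 644.9 -166.1  105.5] r 84.6 ztop 178.4 n 10396 d [20.2  9.1]
tier_medium 0.66 [320. 172.] top c [ 652.3 -162.6] med [ 651.2 -163.   177.1] r 17.0 ztop 178.4 n 1079 d [ 0.4 -0. ]
tier_large 0.57 [323. 110.] all c [ 647.6 -164.7] med [ 597.3 -185.7   25.2] r 80.5 ztop 27.4 n 2104 d [-4.2 -2.1]
tier_large 0.57 [323. 110.] top c [ 647.9 -163.3] med [ 597.3 -185.6   25.2] r 79.3 ztop 27.4 n 2099 d [-3.9 -0.7]
```

View pics/w4.png

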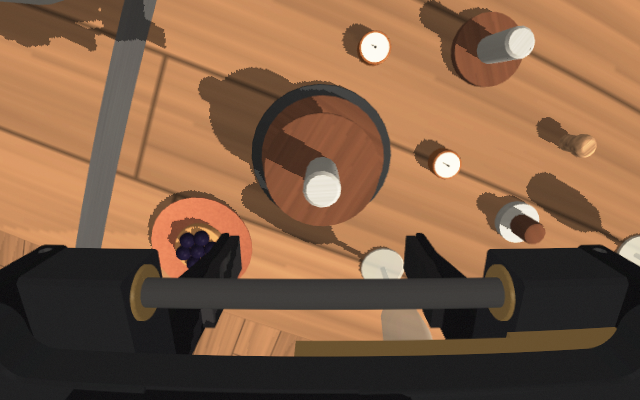

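Medium is seated: its post top measures 178 mm, as it should, at (321,190). Next, the small tier.

Call:
drive_tool([
  [100,-20,15,0,0,0,0],
  [100,-21,15,0,0,0,0],
  [100,-21,15,0,0,0,0],
  [100,-21,15,0,0,0,0],
  [100,-21,15,-10,0,0,0],
])

```text
time_s: 15.98
tcp_pos: [0.5479, -0.0875, 0.3121]
ee_rot: [[-0.931, -0.365, 0.002], [-0.365, 0.931, -0.001], [-0.001, -0.001, -1.0]]
wrist_force: [0.5, 0.6, 0.4]
gripper_width: 0.997
gripper_force: 0.0
```

Call:
drive_tool([
  [100,-20,15,-12,0,0,0],
  [100,-20,15,-12,0,0,0],
  [100,-20,14,-12,0,0,0],
  [100,-20,14,-12,0,0,0],
  [100,-20,14,-12,0,0,0],
])

```text
time_s: 16.4
tcp_pos: [0.4467, -0.0155, 0.2501]
ee_rot: [[-0.931, -0.365, -0.002], [-0.365, 0.931, -0.001], [0.002, 0.0, -1.0]]
wrist_force: [1.0, 0.1, -0.0]
gripper_width: 1.001
gripper_force: 0.0
```

Call:
drive_tool([
  [100,0,0,0,0,0,0],
  [100,0,0,0,0,0,0],
  [100,0,0,0,0,0,0],
])

```text
time_s: 16.65
tcp_pos: [0.4488, -0.0158, 0.2517]
ee_rot: [[-0.931, -0.366, 0.0], [-0.366, 0.931, -0.0], [-0.0, -0.001, -1.0]]
wrist_force: [0.5, 0.5, 0.1]
gripper_width: 1.002
gripper_force: 0.0
```

```bash
python3 w.py tier_small w5.png
```

```text
tcp [448.8 -15.8 251.7] f [0.5 0.5 0.1] t 16.65 w 1.002
tier_small 0.84 [324. 163.] all c [449.  -14.7] med [439.4 -20.   15.7] r 47.9 ztop 88.6 n 4773 d [0.2 1.1]
tier_small 0.84 [324. 163.] top c [446.8 -16.5] med [446.1 -16.9  87. ] r 16.9 ztop 88.6 n 956 d [-2.  -0.7]
```

Call:
drive_tool([
  [100,-2,-1,-40,0,0,0],
  [100,0,0,-40,0,0,0],
  [100,0,0,-40,0,0,0],
  [100,0,0,-38,0,0,0],
  [100,0,0,-21,0,0,0],
])

```text
time_s: 17.17
tcp_pos: [0.4449, -0.0178, 0.069]
ee_rot: [[-0.932, -0.363, -0.005], [-0.363, 0.932, -0.001], [0.005, 0.001, -1.0]]
wrist_force: [0.1, 0.5, 0.6]
gripper_width: 0.999
gripper_force: 0.0
```

Call:
drive_tool([
  [25,0,0,0,0,0,0],
  [0,0,0,0,0,0,0],
  [0,0,0,0,0,0,0],
  [0,0,0,0,0,0,0],
  [0,0,0,0,0,0,0],
])

```text
time_s: 17.58
tcp_pos: [0.4476, -0.0165, 0.0742]
ee_rot: [[-0.931, -0.365, 0.004], [-0.365, 0.931, 0.001], [-0.004, -0.0, -1.0]]
wrist_force: [0.3, 0.3, 0.4]
gripper_width: 0.71
gripper_force: 0.0
```

Call:
drive_tool([
  [0,0,0,0,0,0,0],
  [0,0,0,0,0,0,0],
  [0,0,0,0,0,0,0],
  [0,0,0,0,0,0,0],
  [0,0,0,0,0,0,0],
])

```text
time_s: 18.0
tcp_pos: [0.4464, -0.0168, 0.0728]
ee_rot: [[-0.931, -0.365, 0.0], [-0.365, 0.931, -0.0], [-0.0, -0.0, -1.0]]
wrist_force: [-0.5, -1.0, 1.8]
gripper_width: 0.382
gripper_force: 30.0
```

Call:
drive_tool([
  [0,0,0,10,0,0,0],
  [0,0,0,30,0,0,0],
  [0,0,0,40,0,0,0],
  [0,0,0,40,0,0,0],
  [0,0,0,40,0,0,0],
])

```text
time_s: 18.42
tcp_pos: [0.4452, -0.017, 0.2337]
ee_rot: [[-0.931, -0.365, -0.002], [-0.365, 0.931, -0.0], [0.002, 0.001, -1.0]]
wrist_force: [1.3, 0.5, -2.2]
gripper_width: 0.378
gripper_force: 30.0
```

Call:
drive_tool([
  [0,0,0,40,0,0,0],
  [0,0,0,15,0,0,0],
  [0,0,0,0,0,0,0],
  [0,0,0,0,0,0,0],
])

```text
time_s: 18.75
tcp_pos: [0.4457, -0.0166, 0.2873]
ee_rot: [[-0.931, -0.365, -0.0], [-0.365, 0.931, 0.001], [-0.0, 0.001, -1.0]]
wrist_force: [-0.1, 0.6, -3.0]
gripper_width: 0.379
gripper_force: 30.0
```

Call:
drive_tool([
  [0,11,-8,0,0,0,0],
  [0,20,-14,0,0,0,0],
  [0,24,-17,0,0,0,0],
  [0,24,-17,0,0,0,0],
  [0,24,-17,0,0,0,0],
])

```text
time_s: 19.17
tcp_pos: [0.5489, -0.0905, 0.2843]
ee_rot: [[-0.931, -0.365, -0.006], [-0.365, 0.931, 0.0], [0.006, 0.003, -1.0]]
wrist_force: [0.3, 0.0, -1.9]
gripper_width: 0.383
gripper_force: 30.0
```

Call:
drive_tool([
  [0,24,-17,0,0,0,0],
  [0,24,-17,0,0,0,0],
  [0,24,-17,0,0,0,0],
  [0,19,-13,0,0,0,0],
  [0,12,-9,0,0,0,0],
])

```text
time_s: 19.58
tcp_pos: [0.6528, -0.1639, 0.2824]
ee_rot: [[-0.931, -0.364, -0.007], [-0.364, 0.931, 0.001], [0.006, 0.004, -1.0]]
wrist_force: [0.9, 1.5, -1.7]
gripper_width: 0.381
gripper_force: 30.0
```

Call:
drive_tool([
  [0,0,0,0,0,0,0],
  [0,0,0,0,0,0,0],
  [0,0,0,0,0,0,0],
  [0,0,0,0,0,0,0],
  [0,0,0,0,0,0,0],
])

```text
time_s: 20.0
tcp_pos: [0.6516, -0.1622, 0.2876]
ee_rot: [[-0.931, -0.366, -0.0], [-0.366, 0.931, 0.0], [0.0, 0.0, -1.0]]
wrist_force: [0.3, 0.1, -1.5]
gripper_width: 0.38
gripper_force: 30.0
```

Call:
drive_tool([
  [0,0,0,-10,0,0,0],
  [0,0,0,-12,0,0,0],
  [0,0,0,-10,0,0,0],
  [0,0,0,-6,0,0,0],
  [0,0,0,-3,0,0,0],
])

```text
time_s: 20.42
tcp_pos: [0.6515, -0.1625, 0.2449]
ee_rot: [[-0.931, -0.365, -0.003], [-0.365, 0.931, 0.0], [0.002, 0.001, -1.0]]
wrist_force: [-0.2, -0.7, -1.3]
gripper_width: 0.383
gripper_force: 30.0
```

Call:
drive_tool([
  [0,0,0,-1,0,0,0],
  [0,0,0,0,0,0,0],
  [0,0,0,0,0,0,0],
  [0,0,0,0,0,0,0],
])

```text
time_s: 20.75
tcp_pos: [0.6526, -0.1629, 0.2463]
ee_rot: [[-0.931, -0.365, 0.001], [-0.365, 0.931, -0.0], [-0.001, -0.001, -1.0]]
wrist_force: [-0.8, -0.1, -1.7]
gripper_width: 0.38
gripper_force: 30.0
```

Call:
drive_tool([
  [0,0,0,-1,0,0,0],
  [0,0,0,-1,0,0,0],
  [0,0,0,0,0,0,0],
  [0,0,0,0,0,0,0],
])

```text
time_s: 21.08
tcp_pos: [0.6522, -0.1628, 0.2435]
ee_rot: [[-0.931, -0.365, -0.0], [-0.365, 0.931, 0.0], [0.0, 0.0, -1.0]]
wrist_force: [-0.1, 0.3, -2.0]
gripper_width: 0.381
gripper_force: 30.0
```

Call:
drive_tool([
  [0,0,0,-1,0,0,0],
  [0,0,0,0,0,0,0],
  [0,0,0,0,0,0,0],
])

```text
time_s: 21.33
tcp_pos: [0.6525, -0.1629, 0.243]
ee_rot: [[-0.931, -0.365, 0.001], [-0.365, 0.931, -0.0], [-0.001, -0.001, -1.0]]
wrist_force: [-0.2, 0.2, -1.5]
gripper_width: 0.382
gripper_force: 30.0
```

Call:
drive_tool([
  [60,0,0,0,0,0,0],
  [100,0,0,0,0,0,0],
  [100,0,0,0,0,0,0],
  [100,0,0,0,0,0,0],
  [100,0,0,0,0,0,0],
])

```text
time_s: 21.75
tcp_pos: [0.6523, -0.1628, 0.2427]
ee_rot: [[-0.931, -0.365, 0.0], [-0.365, 0.931, -0.0], [-0.0, -0.0, -1.0]]
wrist_force: [-0.4, -0.7, 0.0]
gripper_width: 0.669
gripper_force: 0.0
```

Call:
drive_tool([
  [100,0,0,15,0,0,0],
  [100,0,0,35,0,0,0],
  [100,0,0,40,0,0,0],
  [100,0,0,40,0,0,0],
  [100,0,0,30,0,0,0],
])

```text
time_s: 22.17
tcp_pos: [0.6522, -0.1632, 0.4069]
ee_rot: [[-0.931, -0.365, 0.004], [-0.365, 0.931, -0.001], [-0.004, -0.003, -1.0]]
wrist_force: [-0.1, 0.1, 0.6]
gripper_width: 0.979
gripper_force: 0.0
```

Call:
drive_tool([
  [100,0,0,0,0,0,0],
  [100,0,0,0,0,0,0],
  [100,0,0,0,0,0,0],
])

```text
time_s: 22.42
tcp_pos: [0.652, -0.1625, 0.4015]
ee_rot: [[-0.931, -0.365, -0.001], [-0.365, 0.931, 0.001], [0.001, 0.001, -1.0]]
wrist_force: [0.0, 0.0, -0.8]
gripper_width: 0.996
gripper_force: 0.0
```

```bash
python3 w.py tier_small,tier_medium,top_knob w6.png
```

```text
tcp [ 652.  -162.5  401.5] f [ 0.   0.  -0.8] t 22.42 w 0.996
tier_small 0.58 [321. 170.] all c [ 683.9 -151.8] med [ 645.1 -166.3  185.7] r 77.9 ztop 258.6 n 5333 d [31.9 10.7]
tier_small 0.58 [321. 170.] top c [ 652.9 -162.5] med [ 652.  -162.9  257.1] r 17.0 ztop 258.6 n 1075 d [0.9 0. ]
tier_medium 0.61 [320. 130.] all c [ 662.8 -158. ] med [ 615.1 -180.7  105.3] r 74.3 ztop 176.9 n 2295 d [10.9  4.5]
tier_medium 0.61 [320. 130.] top c [ 622.3 -178.7] med [ 611.4 -179.3  173.3] r 28.5 ztop 176.9 n 11 d [-29.7 -16.2]
```

View pics/w6.png

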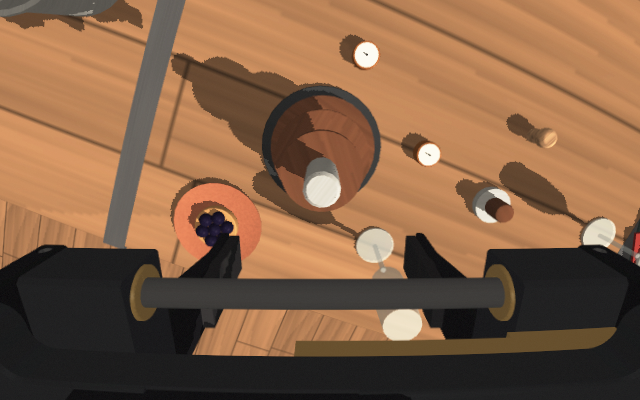

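Small is seated: its post top measures 258 mm, at (322,189). Next, the knob, at (500,208).

Call:
drive_tool([
  [100,-1,30,0,0,0,0],
  [100,-2,34,0,0,0,0],
  [100,-2,34,0,0,0,0],
  [100,-2,34,0,0,0,0],
  [100,-2,34,-20,0,0,0],
])

```text
time_s: 23.03
tcp_pos: [0.6442, 0.0042, 0.3859]
ee_rot: [[-0.931, -0.365, 0.007], [-0.365, 0.931, -0.0], [-0.007, -0.003, -1.0]]
wrist_force: [1.1, -0.1, 1.0]
gripper_width: 1.0
gripper_force: 0.0
```

Call:
drive_tool([
  [100,-2,34,-20,0,0,0],
  [100,-2,34,-20,0,0,0],
  [100,-2,34,-20,0,0,0],
  [100,0,34,-20,0,0,0],
  [100,0,0,-40,0,0,0],
])

```text
time_s: 23.45
tcp_pos: [0.6388, 0.1448, 0.2646]
ee_rot: [[-0.929, -0.371, 0.008], [-0.371, 0.929, 0.003], [-0.008, -0.0, -1.0]]
wrist_force: [1.3, -0.4, 1.2]
gripper_width: 0.997
gripper_force: 0.0
```

Call:
drive_tool([
  [100,0,0,-40,0,0,0],
  [100,0,0,0,0,0,0],
  [100,0,0,0,0,0,0],
  [100,0,0,0,0,0,0],
])

```text
time_s: 23.78
tcp_pos: [0.6387, 0.139, 0.2248]
ee_rot: [[-0.931, -0.365, 0.003], [-0.365, 0.931, -0.0], [-0.003, -0.001, -1.0]]
wrist_force: [1.0, 0.3, 0.7]
gripper_width: 0.996
gripper_force: 0.0
```

```bash
python3 w.py top_knob w7.png
```

```text
tcp [638.7 139.  224.8] f [1.  0.3 0.7] t 23.78 w 0.996
```

View pics/w7.png

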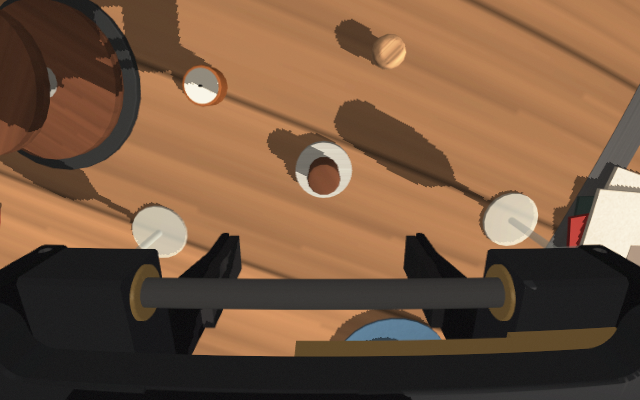

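The knob is at (324,178) with a tilt-free foot. The network missed it, so I'll use the depth directly.

Run:
```python
from h import *
s=sense();c=capture('wrist');m=np.zeros((400,640),bool);m[120:215,270:380]=1
P=cloud(c,m,s);p=s['tcp_pos'];print(p)
for lo,hi in((.05,.062),(.011,.02)):
    Q=P[(P[:,2]>lo)&(P[:,2]<hi)];b=cv2.minEnclosingCircle(Q[:,:2].astype(np.float32));print(b,len(Q),np.percentile(Q[:,2],99),np.array(b[0])-p[:2])
```

```text
[0.63902997 0.13919616 0.22608437]
((0.6365445852279663, 0.13962909579277039), 0.016128333285450935) 820 0.056975701047812834 [-0.00248539  0.00043294]
((0.6365585327148438, 0.13951723277568817), 0.030223365873098373) 1476 0.01719429771779361 [-0.00247144  0.00032108]
```

Call:
drive_tool([
  [100,-1,0,-40,0,0,0],
  [100,0,0,-40,0,0,0],
  [100,0,0,-40,0,0,0],
  [100,0,0,-30,0,0,0],
  [100,0,0,-15,0,0,0],
])

```text
time_s: 24.35
tcp_pos: [0.635, 0.1383, 0.0549]
ee_rot: [[-0.931, -0.364, -0.004], [-0.364, 0.931, -0.001], [0.004, 0.0, -1.0]]
wrist_force: [-0.6, -0.5, -0.4]
gripper_width: 0.999
gripper_force: 0.0
```

Call:
drive_tool([
  [100,0,0,-8,0,0,0],
  [100,0,0,-4,0,0,0],
  [100,0,0,0,0,0,0],
  [100,0,0,0,0,0,0],
  [100,0,0,0,0,0,0],
])

```text
time_s: 24.77
tcp_pos: [0.6375, 0.1396, 0.0477]
ee_rot: [[-0.931, -0.365, 0.004], [-0.365, 0.931, 0.001], [-0.004, 0.0, -1.0]]
wrist_force: [-0.6, -0.7, -0.1]
gripper_width: 0.999
gripper_force: 0.0
```

Call:
drive_tool([
  [100,0,0,-3,0,0,0],
  [25,0,0,0,0,0,0],
  [0,0,0,0,0,0,0],
  [0,0,0,0,0,0,0],
  [0,0,0,0,0,0,0],
])

```text
time_s: 25.18
tcp_pos: [0.6363, 0.1392, 0.0427]
ee_rot: [[-0.931, -0.365, 0.0], [-0.365, 0.931, 0.0], [-0.0, -0.0, -1.0]]
wrist_force: [-0.3, -0.2, -0.2]
gripper_width: 0.78
gripper_force: 0.0
```

Call:
drive_tool([
  [0,0,0,0,0,0,0],
  [0,0,0,0,0,0,0],
  [0,0,0,0,0,0,0],
  [0,0,0,0,0,0,0],
  [0,0,0,0,0,0,0],
])

```text
time_s: 25.6
tcp_pos: [0.6362, 0.1392, 0.0425]
ee_rot: [[-0.931, -0.365, -0.0], [-0.365, 0.931, -0.0], [0.0, 0.0, -1.0]]
wrist_force: [-0.2, -0.8, 0.2]
gripper_width: 0.402
gripper_force: 0.0
```

Call:
drive_tool([
  [0,0,0,0,0,0,0],
  [0,0,0,0,0,0,0],
])

```text
time_s: 25.77
tcp_pos: [0.6363, 0.1392, 0.0425]
ee_rot: [[-0.931, -0.365, 0.0], [-0.365, 0.931, -0.0], [-0.0, -0.0, -1.0]]
wrist_force: [-0.2, -0.9, 0.5]
gripper_width: 0.361
gripper_force: 30.0
```

Call:
drive_tool([
  [0,0,0,10,0,0,0],
  [0,0,0,30,0,0,0],
  [0,0,0,40,0,0,0],
  [0,0,0,40,0,0,0],
  [0,0,0,40,0,0,0],
])

```text
time_s: 26.18
tcp_pos: [0.6358, 0.1389, 0.2048]
ee_rot: [[-0.931, -0.365, -0.0], [-0.365, 0.931, -0.0], [0.0, -0.0, -1.0]]
wrist_force: [1.3, 0.4, -1.1]
gripper_width: 0.359
gripper_force: 30.0
```

Call:
drive_tool([
  [0,0,0,40,0,0,0],
  [0,0,0,40,0,0,0],
  [0,0,0,35,0,0,0],
  [0,0,0,15,0,0,0],
  [0,0,0,0,0,0,0],
])

```text
time_s: 26.6
tcp_pos: [0.6375, 0.1393, 0.3394]
ee_rot: [[-0.931, -0.365, 0.011], [-0.365, 0.931, 0.004], [-0.011, -0.001, -1.0]]
wrist_force: [0.4, -0.2, -0.7]
gripper_width: 0.362
gripper_force: 30.0
```

Call:
drive_tool([
  [0,0,0,0,0,0,0],
  [0,0,0,0,0,0,0],
  [0,0,0,0,0,0,0],
])

```text
time_s: 26.85
tcp_pos: [0.6354, 0.139, 0.3303]
ee_rot: [[-0.931, -0.365, -0.004], [-0.365, 0.931, -0.001], [0.004, 0.0, -1.0]]
wrist_force: [-1.0, -0.2, -1.4]
gripper_width: 0.36
gripper_force: 30.0
```

Call:
drive_tool([
  [0,1,-16,0,0,0,0],
  [0,1,-28,0,0,0,0],
  [0,2,-34,0,0,0,0],
  [0,2,-34,0,0,0,0],
  [0,2,-34,0,0,0,0],
])

```text
time_s: 27.27
tcp_pos: [0.6437, -0.0087, 0.3312]
ee_rot: [[-0.931, -0.366, -0.003], [-0.366, 0.931, -0.001], [0.003, 0.0, -1.0]]
wrist_force: [0.2, -0.7, -0.8]
gripper_width: 0.361
gripper_force: 30.0
```

Call:
drive_tool([
  [0,2,-34,0,0,0,0],
  [0,2,-34,0,0,0,0],
  [0,2,-34,0,0,0,0],
  [0,1,-29,0,0,0,0],
  [0,1,-17,0,0,0,0],
])

```text
time_s: 27.68
tcp_pos: [0.6514, -0.1586, 0.3309]
ee_rot: [[-0.932, -0.362, -0.003], [-0.362, 0.932, -0.001], [0.003, 0.001, -1.0]]
wrist_force: [-0.1, 0.6, -0.9]
gripper_width: 0.364
gripper_force: 30.0
```

Call:
drive_tool([
  [0,0,-8,0,0,0,0],
  [0,0,0,0,0,0,0],
  [0,0,0,0,0,0,0],
  [0,0,0,0,0,0,0],
  [0,0,0,0,0,0,0],
])

```text
time_s: 28.1
tcp_pos: [0.6523, -0.1615, 0.3326]
ee_rot: [[-0.93, -0.367, -0.0], [-0.367, 0.93, 0.0], [0.0, 0.0, -1.0]]
wrist_force: [0.0, 0.4, -0.7]
gripper_width: 0.361
gripper_force: 30.0
```

Call:
drive_tool([
  [0,0,0,0,0,0,0],
  [0,0,0,0,0,0,0],
])

```text
time_s: 28.27
tcp_pos: [0.6523, -0.1618, 0.3328]
ee_rot: [[-0.93, -0.366, 0.0], [-0.366, 0.93, 0.0], [-0.0, -0.0, -1.0]]
wrist_force: [-0.5, 1.0, -0.5]
gripper_width: 0.358
gripper_force: 30.0
```

Call:
drive_tool([
  [0,0,0,-8,0,0,0],
  [0,0,0,-10,0,0,0],
  [0,0,0,-9,0,0,0],
  [0,0,0,-6,0,0,0],
  [0,0,0,-3,0,0,0],
])

```text
time_s: 28.68
tcp_pos: [0.6516, -0.1627, 0.2943]
ee_rot: [[-0.931, -0.365, -0.003], [-0.365, 0.931, 0.0], [0.003, 0.002, -1.0]]
wrist_force: [-0.8, -0.2, -1.0]
gripper_width: 0.358
gripper_force: 30.0
```

Call:
drive_tool([
  [0,0,0,-1,0,0,0],
  [0,0,0,-1,0,0,0],
  [0,0,0,0,0,0,0],
  [0,0,0,0,0,0,0],
])

```text
time_s: 29.02
tcp_pos: [0.6524, -0.1629, 0.295]
ee_rot: [[-0.931, -0.365, 0.001], [-0.365, 0.931, -0.0], [-0.001, -0.0, -1.0]]
wrist_force: [0.1, -0.3, -0.9]
gripper_width: 0.36
gripper_force: 30.0
```

Call:
drive_tool([
  [0,0,0,-1,0,0,0],
  [0,0,0,-1,0,0,0],
  [0,0,0,0,0,0,0],
  [0,0,0,0,0,0,0],
])

```text
time_s: 29.35
tcp_pos: [0.6522, -0.1628, 0.2926]
ee_rot: [[-0.931, -0.365, 0.0], [-0.365, 0.931, 0.0], [-0.0, -0.0, -1.0]]
wrist_force: [0.2, -0.0, -0.2]
gripper_width: 0.361
gripper_force: 30.0
```

Call:
drive_tool([
  [0,0,0,-1,0,0,0],
  [0,0,0,0,0,0,0],
  [0,0,0,0,0,0,0],
])

```text
time_s: 29.6
tcp_pos: [0.6525, -0.1629, 0.2925]
ee_rot: [[-0.931, -0.365, 0.001], [-0.365, 0.931, -0.0], [-0.001, -0.001, -1.0]]
wrist_force: [-1.3, 0.4, 2.3]
gripper_width: 0.359
gripper_force: 30.0
```

Call:
drive_tool([
  [60,0,0,0,0,0,0],
  [100,0,0,0,0,0,0],
  [100,0,0,0,0,0,0],
  [100,0,0,0,0,0,0],
  [100,0,0,0,0,0,0],
])

```text
time_s: 30.02
tcp_pos: [0.6522, -0.1628, 0.2911]
ee_rot: [[-0.931, -0.365, -0.001], [-0.365, 0.931, 0.0], [0.001, 0.0, -1.0]]
wrist_force: [0.3, 0.3, -0.1]
gripper_width: 0.654
gripper_force: 0.0
```

Call:
drive_tool([
  [100,0,0,15,0,0,0],
  [100,0,0,30,0,0,0],
  [100,0,0,30,0,0,0],
  [100,0,0,30,0,0,0],
  [100,0,0,15,0,0,0],
])

```text
time_s: 30.43
tcp_pos: [0.6527, -0.1633, 0.4161]
ee_rot: [[-0.931, -0.365, 0.006], [-0.365, 0.931, -0.002], [-0.005, -0.004, -1.0]]
wrist_force: [-0.3, 0.0, 1.5]
gripper_width: 0.979
gripper_force: 0.0
```

Call:
drive_tool([
  [100,-30,-20,0,0,0,0],
  [100,-30,-20,0,0,0,0],
  [100,-30,-20,0,0,0,0],
  [100,-30,-20,0,0,0,0],
  [100,-30,-20,0,0,0,0],
])

```text
time_s: 30.85
tcp_pos: [0.5007, -0.2634, 0.4115]
ee_rot: [[-0.931, -0.366, 0.0], [-0.366, 0.931, 0.0], [-0.0, -0.0, -1.0]]
wrist_force: [-0.2, -0.2, 0.1]
gripper_width: 1.0
gripper_force: 0.0
```

Call:
drive_tool([
  [100,0,0,0,0,0,0],
  [100,0,0,0,0,0,0],
  [100,0,0,0,0,0,0],
])

```text
time_s: 31.1
tcp_pos: [0.5023, -0.2628, 0.4116]
ee_rot: [[-0.931, -0.365, 0.001], [-0.365, 0.931, 0.0], [-0.001, -0.0, -1.0]]
wrist_force: [0.6, 1.3, -0.9]
gripper_width: 0.997
gripper_force: 0.0
```

```bash
sed -i 's/top0/x/;s/0.png/9.png/' a.py; sed -i 's/print(s)/print(s["time_s"])/' a.py; python3 a.py
```

```text
31.1
top [0.47823804 0.04799736 1.13160375]
tier_large 0.58 [369. 196.] [[0.572, -0.162, 0.019], [0.623, -0.11, 0.025], [0.723, -0.083, 0.03]] topc ((0.6497608423233032, -0.14655110239982605), 0.0768500491976738)
tier_large 0.4 [397. 165.] [[0.607, -0.159, 0.184], [0.668, -0.139, 0.264], [0.694, -0.085, 0.493]] topc ((0.6239333748817444, -0.09749355167150497), 0.07746841013431549)
tier_medium 0.62 [375. 190.] [[0.595, -0.145, 0.093], [0.641, -0.122, 0.105], [0.706, -0.099, 0.11]] topc ((0.6220011115074158, -0.09056861698627472), 0.10128215700387955)
tier_small 0.53 [387. 173.] [[0.62, -0.149, 0.172], [0.657, -0.131, 0.185], [0.693, -0.116, 0.189]] topc ((0.6561790704727173, -0.13997222483158112), 0.0375717468559742)
top_knob 0.39 [396. 165.] [[0.655, -0.149, 0.257], [0.666, -0.137, 0.265], [0.678, -0.131, 0.269]] topc ((0.6666087508201599, -0.14133645594120026), 0.011347843334078789)
slate 0.79 [363. 198.] [[0.559, -0.168, -0.002], [0.636, -0.101, 0.009], [0.745, -0.068, 0.025]] topc ((0.658541202545166, -0.12578518688678741), 0.07190544158220291)
tealight0 0.74 [384. 238.] [[0.486, 
[... 1983 characters left out ...]
03570438828319311), 0.02004029043018818)
tealight0 0.57 [303. 134.] [[0.481, -0.168, -0.001], [0.506, -0.145, 0.023], [0.522, -0.132, 0.026]] topc ((0.5033071637153625, -0.15121513605117798), 0.02025296539068222)
cork 0.61 [388. 213.] [[0.497, 0.134, -0.001], [0.515, 0.155, 0.04], [0.523, 0.167, 0.046]] topc ((0.5092616677284241, 0.15433040261268616), 0.013266445137560368)
flute0 0.9 [443. 302.] [[0.583, 0.338, -0.0], [0.624, 0.367, 0.17], [0.644, 0.396, 0.221]] topc ((0.6138066649436951, 0.3662618100643158), 0.0237082801759243)
flute0 0.59 [238. 204.] [[0.751, -0.042, -0.0], [0.783, -0.001, 0.164], [0.808, 0.018, 0.221]] topc ((0.7793819308280945, -0.01197302807122469), 0.02315201237797737)
```

View pics/scene9.png

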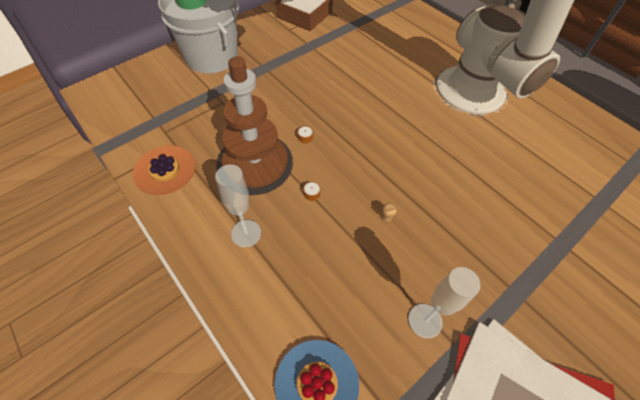

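The stand is upright, with the knob on top at (238,70) and its top at 306 mm as expected. Nothing else has moved, so I'm handing in.

```bash
python3 -c "
from station import finish_job;print(finish_job())"
```

```text
the job is handed in; nothing more can be done
None
```

The cake stand is assembled upright on the slate, centred to about 2 mm, with every tier and the knob fully seated and released; the glasses, tealights and cork were not moved, and I handed the job in at about 31 s.

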